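# Shut the tagged stopcock under its sliding cover

### The job

Shut off the tagged water feed in the white stopcock box on the worktop. With the fingertips, push the box's steel cover back along its guides to its stop (slide it, do not lift it), then push the lever of the valve that has the round metal tag on its hub clockwise until it is fully shut, square across its pipe. Nothing is gripped or picked up; leave the other valve and everything standing around as they are, and leave the cover open.

Things in the scene. Friction and masses are not known exactly. Their poses are not given: they have to be found in the camera images.
- box: white stopcock box fixed to the worktop, 270 (x) x 276 (y) x 77 mm, x axis away from the robot, origin at the centre of its underside. Front half: valve compartment, inside x = -125 to -5 mm, y = -115 to +115 mm, rim 66 mm high. Rear half: closed deck 62 mm high. Side walls: ledges 66 mm high, guide walls outside them to 77 mm. Rear wall (inner face x = +127 mm, 74 mm high): the cover's stop
- cover: loose flat steel cover, 130 (x) x 256 (y) x 5 mm, 0.25 to 0.5 kg, lying on the ledges between the guide walls (2 mm play each side), origin at the centre of its underside, axes as the box. Shut or slightly ajar at the start: its origin at box x = -68 to -45 mm; against the rear stop it is at box x = +62 mm, with its front edge at x = -3 mm and the compartment fully open
- cover_bar (a point): centre of the upstanding pull bar on the cover, 110 mm long (along y), 12 mm thick (x), its top 22 mm above the cover's underside (88 mm above the worktop), cover plate's top 71 mm above the worktop; the bar stands 45 mm in front of the cover's centre, 14 mm clear of the front edge of the cover
- lever_tagged (a joint): quarter-turn valve lever with a round flat metal tag (32 mm across) on its hub: 0 = open, the lever along its pipe pointing to the front of the box (box -x); 1.57 = shut against its stop, square across the pipe, pointing to box +y. Growing = clockwise seen from above. Starts between 0 and 0.3. Turned by about 0.12 N m and stays where it is left
- hub_tagged (a point): on the turning axis of the tagged lever, at the mid height of the lever (50 mm above the worktop), axes as the box. Two valves stand side by side in the compartment, both hubs at box x = -40 mm, one at box y = -45 and the other at +48 mm; either may be the tagged one. Pipes and valve bodies below reach up to 34 mm, stems, nut and tag on the axis up to 59 mm
- tip_tagged (a point): outer end of the tagged lever, 58 mm from its axis. The black grip of the lever runs from 12 to 58 mm from the axis, is 16 mm wide and stands from 44 to 56 mm above the worktop
- lever_plain (a joint): the other valve's lever, alike but with a plain nut and no tag on its hub; same meaning of its values, starts between 0 and 0.3, to be left alone
- tip_plain (a point): outer end of the untagged lever, 58 mm from its axis. (Wall cupboards hang 0.58 m above the worktop from 0.61 m ahead of the robot's base axis: do not raise the arm high over the rear of the box)
- cup: loose dark espresso cup, 60x84x53 mm, to the right of the box (bystander), origin under its centre
- tamper: loose coffee tamper with wooden grip, 53 mm across, 82 mm tall, to the right of the box (bystander), origin under its centre
- jar: loose glass spice jar with a dark cap, 40 mm across, 105 mm tall, to the right of the box (bystander), origin under its centre
- sugar: loose carton, 38x49x130 mm, on the worktop in front of the sink (bystander), origin under its centre
- white_cup: loose light espresso cup, 65x90x56 mm, in front of the sink (bystander), origin under its centre
- spoon: loose teaspoon, 130x26x11 mm, in front of the sink (bystander)

How it is judged:
By the outcome, as a careful person would: the job done as asked, in the order asked, and still so for the second after the job is handed in, with the robot touching nothing.
It also fails if it takes over 42 s, if anything falls off the work surface, if the arm or the gripper's body presses on something with over 40 N, if the wrist force passes 120 N, or if a joint passes its speed limit or range.

### The arm

A 7-joint arm with a two-finger parallel gripper is mounted at the origin on a cart in front of the work surface, level with it; the furniture and walls round the work are solid. World frame = base frame: x ahead of the robot, y to its left, z up, the work surface at z = 0. Lengths are in m, angles in rad, forces in N, time in s.
With the tool pointing down it reaches from about 0.4 to 0.875 m from the base axis. Payload 19.3 kg.
Tool frame: the origin (TCP) lies at the very end of the fingers, on their centre line; the grasp point (between the pads) lies 19 mm behind it; z points along the fingers, y is the line along which they close (so a half turn about z gives the same grasp; the last joint's range is limited). The gripper opens to 85 mm and grips with 20 to 120 N. Pads are 22 mm wide; open, the fingers measure 114 mm over their backs; the gripper's body (76 mm by 85 mm) begins 54 mm behind the grasp point. The pads swing forward as they close: fully open they stand 13 mm farther back than shut.
Start: joints at [1.24, 0.521, -0.036, 1.599, 0.021, 1.021, -0.113], TCP at [0.161, -0.604, 0.231] pointing down, gripper open.
Joint ranges: [-2.91, 2.91], [-0.3, 2.13], [-1.5, 1.42], [0.17, 2.43], [-1.26, 4.41], [0.16, 1.93], [-2.52, 2.52]. Speed limits (rad/s): [1.89, 1.89, 2.39, 2.39, 3.01, 3.01, 3.01].

### API

Orientations are given as [roll, pitch, yaw] about the fixed x, y, z axes, in that order (R = Rz(yaw) Ry(pitch) Rx(roll)).
In Python, from workcell import bot gives the robot as it stands. The module is installed in compiled form; this text tells all that it offers.
- The arm moves only by the tool apply_moves, never from a script. Its arguments are lists of equal length, an entry for each row: "claw": the finger opening in m, from 0 to 0.0854; "xyz": the shift along the tool's x, y, z in m, a list of three; "twist": the turn, a rotation vector about the tool's x, y, z in rad, a list of three. A call has 1 to 20 rows; each row shifts and turns the commanded pose from where the row before left it, along the tool's axes as they then stand; what a row does not reach is not made up. A row lasts 1/10 s, in which the tool goes at most 50 mm and 8.59 degrees, less where a joint would pass 70% of its speed; a pose out of reach is approached as far as the arm can. A call with a gripper value outside its range is refused whole. The fingers move at their own pace and stop on an object; "force" is the grip in N (left out, the last holds). Time passes only in rows, so rows that do not move let the fingers close. It gives the time, the measured TCP pose, the force, the opening and the grip force at its end, in the units of the state.
- bot.observe(): the state, without advancing time (a new reading comes with each control period).
- bot.grab_frame(name): name is "scene" or "top" or "wrist"; returns a dict with "img" (480x640x3 uint8, red, green, blue), "vfov" (degrees; the focal length in pixels is half the picture's height over the tangent of half this angle, whatever the lens; pixels are square), "cx", "cy" (the principal point, pixels), "view" (4x4, takes a point from world to camera coordinates). Camera axes: x right, y up, looking along -z (the intrinsics and any distortion apply to the point x, -y, -z); pixel columns grow to the right and rows downward; lengths in m; the calibration is good to about 2 mm. The wrist camera is an equidistant fisheye: a pixel r from the principal point sees the ray r / f radians off the axis. A picture is of the moment at which its call begins. There is no depth.
- bot.job_done(): hands the job in; it is judged then, once.
Trained networks look in the newest picture that a camera, given by its name, has taken for a name from the list of things; names that differ only in an ending like _2 or _b are one class to them, and where a whole thing is asked for, a point or a joint stands for the part that bears it (a point fixed in the world has none). Each returns a list of dicts, best first, with "score" (0 to 1); they miss things now and then, are a little off and sometimes report something else, mostly with a low value. They report only what shows in the picture. A call takes as long as a camera call.
- bot.find_in(camera, query): "position" ([x, y, z] in m, in world coordinates, good to about 4 mm: the middle of the surface that is visible of it).
The state is a dict: "clock": time; "qpos": joint angles; "qd": joint speeds; "joint_efforts": joint torques, N m; "position": TCP position; "tool_rot": TCP orientation; "force": force on the tool from outside, world axes, zero at the start; "moment": the same for the moment, N m; "grip_width": finger opening in m; "finger_force": force on a finger pad.
Only numpy, scipy, OpenCV 4.12 (cv2) and the standard library are available. Lean on these libraries where they do the work, as an engineer would, in place of code of your own. Each camera call takes 0.05 s, during which the arm holds its last target. There are 200 camera calls.

## Working session

There is one attempt and no reset: what is moved stays moved. The work goes in short steps, Python scripts to look and compute and a tool call to move; the robot and the scene stay as the last step left them, time stands still between calls to the robot, and variables do not carry over. Pictures are saved under pics/ and viewed, at most 10 in all, crops included, and the job is handed in when it is done.

Besides the shell and the picture viewer there is one more tool, called by a JSON object that holds its "fn" and its "kwargs", one argument or row to a line. apply_moves: Moves the arm, as the interface text tells. Its arguments: {"type":"object","properties":{"claw":{"type":"array"},"xyz":{"type":"array"},"twist":{"type":"array"},"force":{"type":"number"}},"required":["claw","xyz","twist"]}

```bash
mkdir -p pics
python3 - <<'E'
from workcell import bot
import cv2
for c in ["top","scene"]:
    f=bot.grab_frame(c); cv2.imwrite(f"pics/{c}0.png",f["img"][:,:,::-1])
    print(c,f["vfov"],f["cx"],f["cy"],f["view"].round(4).tolist())
    for q in ["box","cover","cover_bar","hub_tagged","tip_tagged","tip_plain","cup","tamper","jar"]:
        print(q,[(round(d["score"],2),[round(x,4) for x in d["position"]]) for d in bot.find_in(c,q)[:2]])
s=bot.observe();print(s["position"],s["tool_rot"],s["clock"],s["grip_width"])
E
```

```text
top 46.68916476161281 322.8030513951108 243.26042850145828 [[0.0207, -0.9998, 0.0003, 0.0202], [0.9783, 0.0203, 0.2062, -0.5623], [-0.2061, -0.004, 0.9785, -1.3339], [0.0, 0.0, 0.0, 1.0]]
box [(0.89, [0.6345, -0.1009, 0.0663])]
cover [(0.79, [0.5256, -0.0796, 0.0721])]
cover_bar [(0.86, [0.526, -0.0785, 0.072])]
hub_tagged [(0.7, [0.3958, 0.2788, 0.1207])]
tip_tagged []
tip_plain []
cup [(0.75, [0.6349, -0.1039, 0.0618]), (0.64, [0.447, -0.2595, 0.0244])]
tamper [(0.63, [0.5348, -0.2777, 0.0157])]
jar [(0.96, [0.6089, -0.2967, 0.0986])]
scene 45.0696176452197 321.08754189136664 246.702543868373 [[-0.8913, -0.4535, 0.0013, 0.5147], [0.3226, -0.6321, 0.7045, -0.2073], [-0.3187, 0.6283, 0.7097, -1.6578], [0.0, 0.0, 0.0, 1.0]]
box [(0.65, [0.6168, -0.0534, 0.0634])]
cover [(0.88, [0.528, -0.0684, 0.0734]), (0.19, [0.4432, -0.2724, 0.0404])]
cover_bar [(0.91, [0.5227, -0.0685, 0.0709]), (0.44, [0.6061, -0.2909, 0.0748])]
hub_tagged []
tip_tagged []
tip_plain []
cup [(0.58, [0.4414, -0.2677, 0.043])]
tamper [(0.5, [0.5338, -0.2866, 0.0567])]
jar [(0.72, [0.6073, -0.2878, 0.0781]), (0.58, [0.6147, -0.054, 0.0669])]
[ 0.16114053 -0.60386731  0.23132986] [ 3.14154373e+00 -2.63785749e-05  2.60735734e-01] 1.0 0.08539894579124016
```

Run:
```python
import cv2
a=cv2.imread("pics/top0.png");cv2.imwrite("pics/top0c.png",cv2.resize(a[130:390,230:530],None,fx=2.3,fy=2.3,interpolation=cv2.INTER_CUBIC))
```

```text
(no output)
```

View pics/top0c.png

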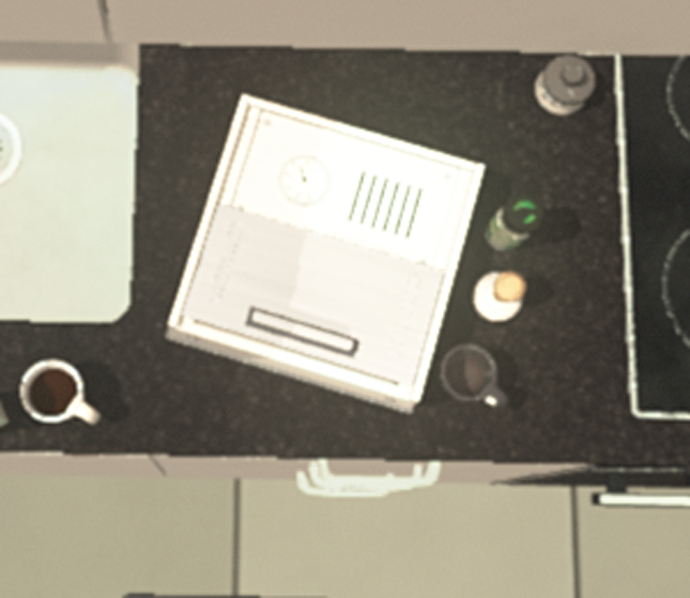

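View pics/scene0.png

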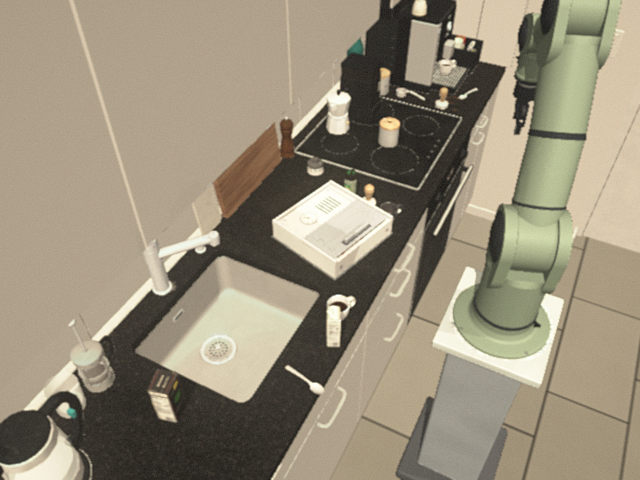

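The top crop shows the box turned slightly: outer corners at about (243,96), (485,163), (413,402) and (170,327). The pull bar runs from (249,315) to (356,347), and the cover is nearly shut.

```bash
cat > h.py <<'E'
import numpy as np
def pix2w(f,u,v,z):
    h=240/np.tan(np.radians(f["vfov"]/2)); V=np.array(f["view"])
    d=V[:3,:3].T@np.array([(u-f["cx"])/h,-(v-f["cy"])/h,-1]); o=-V[:3,:3].T@V[:3,3]
    return o+d*(z-o[2])/d[2]
E
python3 - <<'E'
from workcell import bot
from h import *
f=bot.grab_frame("top")
g=lambda p,z:pix2w(f,230+p[0]/2.3,130+p[1]/2.3,z)[:2]
tl,tr,br,bl=[g(p,z) for p,z in [((243,96),.077),((485,163),.077),((413,402),.077),((170,327),.077)]]
b1,b2=g((249,315),.088),g((356,347),.088)
e1,e2=g((222,205),.071),g((447,268),.071)
an=lambda a,b:np.degrees(np.arctan2(*(b-a)[::-1]))
print(tl,tr,br,bl,"ctr",(tl+tr+br+bl)/4)
print("yaws",an(tr,tl)-90,an(br,bl)-90,an(bl,tl),an(br,tr),an(b2,b1)-90,an(e2,e1)-90)
print([np.linalg.norm(x) for x in(tl-tr,br-bl,tl-bl,tr-br)],"bar",b1,b2,(b1+b2)/2,"cover rear mid",(e1+e2)/2)
E
```

```text
[0.74409131 0.0029608 ] [ 0.67276002 -0.26237128] [ 0.41047063 -0.18079382] [0.48473575 0.07639741] ctr [ 0.57801443 -0.09095172]
yaws -15.04749200761566 -16.106309754408272 -15.809488028748383 -17.27678099634735 -15.693285471849563 -14.926351965969474
[np.float64(0.27475309392171965), np.float64(0.26769878134498354), np.float64(0.2695519320850462), np.float64(0.27468273782913655)] bar [ 0.49754615 -0.00704293] [ 0.4658357  -0.11990725] [ 0.48169092 -0.06347509] cover rear mid [ 0.58858243 -0.09813593]
```

{"fn": "apply_moves", "kwargs": {
  "claw": [0,0,0,0,0,0,0,0,0,0,0,0,0,0,0,0,0,0,0,0],
  "xyz": [
    [0,0,0],
    [0,0,0],
    [0,0,0],
    [0,0,0],
    [0.014,-0.0386,0],
    [0.014,-0.0386,0],
    [0.014,-0.0386,0],
    [0.014,-0.0386,0],
    [0.014,-0.0386,0],
    [0.014,-0.0386,0],
    [0.014,-0.0386,0],
    [0.014,-0.0386,0],
    [0.014,-0.0386,0],
    [0.014,-0.0386,0],
    [-0.0037,-0.0368,0],
    [-0.0037,-0.0368,0],
    [-0.0037,-0.0368,0],
    [-0.0037,-0.0368,0],
    [-0.0037,-0.0368,0],
    [-0.0037,-0.0368,0]
  ],
  "twist": [
    [0,0,0.134],
    [0,0,0.134],
    [0,0,0.134],
    [0,0,0.133],
    [0,0,0],
    [0,0,0],
    [0,0,0],
    [0,0,0],
    [0,0,0],
    [0,0,0],
    [0,0,0],
    [0,0,0],
    [0,0,0],
    [0,0,0],
    [0,0,0],
    [0,0,0],
    [0,0,0],
    [0,0,0],
    [0,0,0],
    [0,0,0]
  ]
}}

```text
clock: 3.05
position: [0.439, -0.0502, 0.2316]
tool_rot: [-3.141, -0.001, -0.274]
force: [1.3, -1.3, 0.5]
grip_width: -0.0001
finger_force: 0.0
```

Run:
```python
from workcell import bot
import cv2
f=bot.grab_frame("wrist"); cv2.imwrite("pics/w1.png",f["img"][:,:,::-1])
print(f["vfov"],f["cx"],f["cy"])
for q in ["cover_bar"]:
  for c in ["wrist"]:
    print(q,[(round(d["score"],2),[round(x,4) for x in d["position"]]) for d in bot.find_in(c,q)[:2]])
print(bot.observe()["qpos"].round(2))
```

```text
65.70646984690485 319.2164241037474 241.97745560575973
cover_bar [(0.91, [0.5286, -0.0777, 0.0702]), (0.36, [0.4176, 0.2044, 0.0387])]
[ 0.11  0.23 -0.16  2.05  0.05  0.86 -1.92]
```

View pics/w1.png

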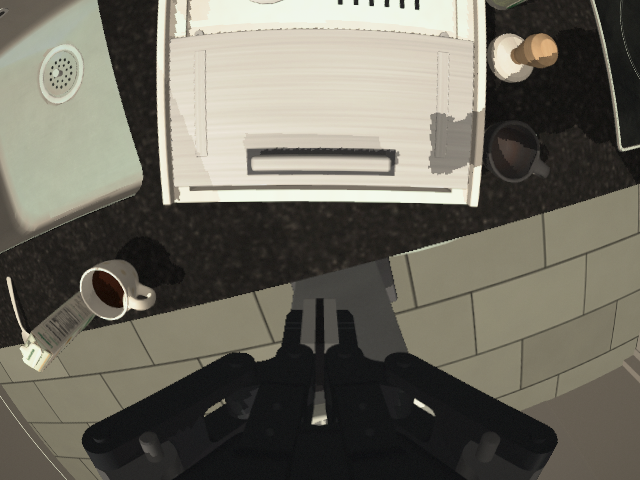

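The wrist view shows the bar at (321,161), directly ahead of the shut fingers at (320,300) and parallel to them. I'll descend in front of the bar and push.

{"fn": "apply_moves", "kwargs": {
  "claw": [0,0,0,0,0,0,0,0,0,0,0,0,0,0,0,0,0,0],
  "xyz": [
    [0,0,0.03],
    [0,0,0.03],
    [0,0,0.03],
    [0,0,0.03],
    [0,0,0.023],
    [0,0,0.01],
    [0,0,0],
    [0.01,0,0],
    [0.01,0,0],
    [0.01,0,0],
    [0.01,0,0],
    [0.01,0,0],
    [0.01,0,0],
    [0.01,0,0],
    [0.01,0,0],
    [0.01,0,0],
    [0.01,0,0],
    [0.01,0,0]
  ],
  "twist": [
    [0,0,0],
    [0,0,0],
    [0,0,0],
    [0,0,0],
    [0,0,0],
    [0,0,0],
    [0,0,0],
    [0,0,0],
    [0,0,0],
    [0,0,0],
    [0,0,0],
    [0,0,0],
    [0,0,0],
    [0,0,0],
    [0,0,0],
    [0,0,0],
    [0,0,0],
    [0,0,0]
  ]
}}

```text
clock: 4.95
position: [0.5449, -0.0817, 0.0785]
tool_rot: [3.141, 0.001, -0.274]
force: [-6.7, 1.4, 4.6]
grip_width: -0.0001
finger_force: 3.2
```

{"fn": "apply_moves", "kwargs": {
  "claw": [0,0,0,0,0,0,0],
  "xyz": [
    [0.008,0,0],
    [0.008,0,0],
    [0.006,0,0],
    [0.003,0,0],
    [0.003,0,0],
    [0.002,0,0],
    [0,0,0]
  ],
  "twist": [
    [0,0,0],
    [0,0,0],
    [0,0,0],
    [0,0,0],
    [0,0,0],
    [0,0,0],
    [0,0,0]
  ]
}}

```text
clock: 5.65
position: [0.5736, -0.09, 0.0784]
tool_rot: [3.141, 0.001, -0.275]
force: [-4.5, -0.3, 3.1]
grip_width: -0.0003
finger_force: 2.3
```

{"fn": "apply_moves", "kwargs": {
  "claw": [0,0,0,0],
  "xyz": [
    [0.002,0,0],
    [0.002,0,0],
    [0.002,0,0],
    [0,0,0]
  ],
  "twist": [
    [0,0,0],
    [0,0,0],
    [0,0,0],
    [0,0,0]
  ]
}}

```text
clock: 6.05
position: [0.5793, -0.0916, 0.0785]
tool_rot: [3.141, 0.001, -0.275]
force: [-4.7, -0.0, 3.3]
grip_width: -0.0003
finger_force: 2.4
```

{"fn": "apply_moves", "kwargs": {
  "claw": [0,0,0],
  "xyz": [
    [0.002,0,0],
    [0.002,0,0],
    [0,0,0]
  ],
  "twist": [
    [0,0,0],
    [0,0,0],
    [0,0,0]
  ]
}}

```text
clock: 6.35
position: [0.5818, -0.092, 0.0783]
tool_rot: [3.141, 0.004, -0.274]
force: [-13.8, 4.3, 9.6]
grip_width: 0.0002
finger_force: 7.3
```

{"fn": "apply_moves", "kwargs": {
  "claw": [0,0],
  "xyz": [
    [0.002,0,0],
    [0,0,0]
  ],
  "twist": [
    [0,0,0],
    [0,0,0]
  ]
}}

```text
clock: 6.55
position: [0.5825, -0.0918, 0.0781]
tool_rot: [3.141, 0.007, -0.274]
force: [-22.9, 8.7, 16.3]
grip_width: -0.0
finger_force: 12.0
```

{"fn": "apply_moves", "kwargs": {
  "claw": [0,0,0,0,0,0,0,0,0],
  "xyz": [
    [-0.008,0,0],
    [-0.012,0,0],
    [0,0,-0.04],
    [0,0,-0.04],
    [-0.03,0,-0.03],
    [-0.035,0,0],
    [-0.035,0,0],
    [-0.02,0,0],
    [0,0,0]
  ],
  "twist": [
    [0,0,0],
    [0,0,0],
    [0,0,0],
    [0,0,0],
    [0,0,0],
    [0,0,0],
    [0,0,0],
    [0,0,0],
    [0,0,0]
  ]
}}

```text
clock: 7.45
position: [0.449, -0.0547, 0.189]
tool_rot: [3.141, -0.0, -0.274]
force: [-1.0, 0.1, 0.6]
grip_width: 0.0001
finger_force: 0.0
```

Run:
```python
from workcell import bot
import cv2
for c in ["wrist","top"]:
  f=bot.grab_frame(c); cv2.imwrite(f"pics/{c}2.png",f["img"][:,:,::-1])
  for q in ["cover_bar","hub_tagged","tip_tagged","lever_tagged","tip_plain","lever_plain"]:
    print(c,q,[(round(d["score"],2),[round(x,4) for x in d["position"]]) for d in bot.find_in(c,q)[:2]])
```

```text
wrist cover_bar [(0.97, [0.591, -0.0939, 0.0729])]
wrist hub_tagged [(0.57, [0.5436, -0.0318, 0.0566])]
wrist tip_tagged [(0.98, [0.5479, -0.0259, 0.0558]), (0.35, [0.4165, 0.2005, 0.0392])]
wrist lever_tagged [(0.94, [0.5432, -0.0295, 0.0521])]
wrist tip_plain []
wrist lever_plain [(0.71, [0.5172, -0.116, 0.0545])]
top cover_bar [(0.56, [0.6538, -0.0998, 0.0738])]
top hub_tagged []
top tip_tagged []
top lever_tagged [(0.57, [0.4184, 0.2025, 0.0321])]
top tip_plain []
top lever_plain []
```

View pics/wrist2.png

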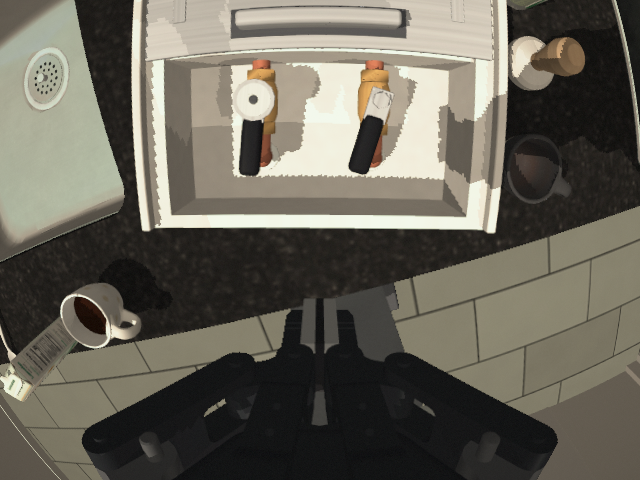

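The cover is fully back. The tagged valve is the left one (box +y), with its hub at (253,100) and tip at (250,174). The plain valve is on the right, hub (380,100), tip (360,172). Next I'll measure with the fisheye model.

Run:
```python
from workcell import bot
import numpy as np
f=bot.grab_frame("wrist"); h=240/np.tan(np.radians(f["vfov"]/2)); V=np.array(f["view"]); o=-V[:3,:3].T@V[:3,3]
def w(u,v,z):
    a=np.array([u-f["cx"],v-f["cy"]]); r=np.hypot(*a); t=r/h; a=a/r*np.sin(t)
    d=V[:3,:3].T@np.array([a[0],-a[1],-np.cos(t)]); return (o+d*(z-o[2])/d[2])[:2]
c,s=np.cos(-.274),np.sin(-.274); R=np.array([[c,-s],[s,c]]); C=np.array([.578,-.091])
bx=lambda p:(R.T@(p-C)*1000).round(1)
for n,u,v,z in [("hub",253,100,.059),("tip",250,174,.056),("tipL",240,170,.056),("tipR",259,172,.056),("plainhub",380,100,.058),("plaintip",358,171,.056),("barL",234,19,.088),("barR",404,19,.088),("rimfl",165,215,.066),("rimfr",476,215,.066),("frontL",146,229,.066),("frontR",489,232,.066),("fingerTip",320,300,bot.observe()["position"][2]),("fing L edge",302,300,bot.observe()["position"][2]),("fing R",338,300,bot.observe()["position"][2])]:
    p=w(u,v,z); print(n,p.round(4),bx(p))
print(o,bx(bot.observe()["position"][:2]))
```

```text
hub [ 0.5593 -0.0349] [-33.1  48.9]
tip [ 0.507  -0.0159] [-88.7  53.1]
tipL [ 0.5122 -0.0094] [-85.4  60.7]
tipR [ 0.5065 -0.023 ] [-87.3  46.1]
plainhub [ 0.5343 -0.1236] [-33.2 -43.2]
plaintip [ 0.4869 -0.0945] [-86.8 -28.1]
barL [ 0.6141 -0.0425] [21.6 56.5]
barR [ 0.5841 -0.1492] [ 21.6 -54.3]
rimfl [0.4981 0.0578] [-117.2  121.6]
rimfr [ 0.4324 -0.1768] [-116.9 -122. ]
frontL [0.4923 0.0789] [-128.5  140.4]
frontR [ 0.4154 -0.1862] [-130.8 -135.7]
fingerTip [ 0.4583 -0.0569] [-124.5    0.4]
fing L edge [ 0.4604 -0.0494] [-124.5    8.2]
fing R [ 0.4561 -0.0645] [-124.5   -7.4]
[ 0.53083312 -0.07711282  0.33176257] [-132.6    0.2]
```

{"fn": "apply_moves", "kwargs": {
  "claw": [0,0,0,0,0,0,0,0,0],
  "xyz": [
    [0.03,-0.01,0],
    [0.03,-0.01,0],
    [0,0,0],
    [0,0,0.04],
    [0,0,0.04],
    [0,0,0.03],
    [0,0,0.02],
    [0,0,0.015],
    [0,0,0]
  ],
  "twist": [
    [0,0,0],
    [0,0,0],
    [0,0,0],
    [0,0,0],
    [0,0,0],
    [0,0,0],
    [0,0,0],
    [0,0,0],
    [0,0,0]
  ]
}}

```text
clock: 9.1
position: [0.5122, -0.0518, 0.0417]
tool_rot: [3.141, 0.003, -0.274]
force: [0.6, 0.7, 0.3]
grip_width: 0.0001
finger_force: 0.0
```

{"fn": "apply_moves", "kwargs": {
  "claw": [0,0,0,0,0,0,0,0,0,0],
  "xyz": [
    [0.002,-0.008,0],
    [-0.002,-0.006,0],
    [-0.003,-0.006,0],
    [-0.002,-0.006,0],
    [0,-0.006,0],
    [0.001,-0.006,0],
    [0.002,-0.006,0],
    [0.0025,-0.005,0],
    [0.004,-0.005,0],
    [0.0045,-0.005,0]
  ],
  "twist": [
    [0,0,0],
    [0,0,0],
    [0,0,0],
    [0,0,0],
    [0,0,0],
    [0,0,0],
    [0,0,0],
    [0,0,0],
    [0,0,0],
    [0,0,0]
  ]
}}

```text
clock: 10.1
position: [0.5384, 0.0028, 0.0432]
tool_rot: [3.141, 0.001, -0.274]
force: [-3.0, -3.3, -0.7]
grip_width: 0.0005
finger_force: 1.6
```

{"fn": "apply_moves", "kwargs": {
  "claw": [0,0,0,0],
  "xyz": [
    [0.004,-0.003,0],
    [0.004,-0.002,0],
    [0.0025,-0.001,0],
    [0,0,0]
  ],
  "twist": [
    [0,0,0],
    [0,0,0],
    [0,0,0],
    [0,0,0]
  ]
}}

```text
clock: 10.5
position: [0.5499, 0.0055, 0.0432]
tool_rot: [-3.142, 0.001, -0.274]
force: [-3.7, 0.7, -0.2]
grip_width: -0.0002
finger_force: 1.9
```

{"fn": "apply_moves", "kwargs": {
  "claw": [0,0,0],
  "xyz": [
    [0.002,0,0],
    [0.001,0,0],
    [0,0,0]
  ],
  "twist": [
    [0,0,0],
    [0,0,0],
    [0,0,0]
  ]
}}

```text
clock: 10.8
position: [0.5503, 0.0054, 0.0429]
tool_rot: [3.141, 0.005, -0.274]
force: [-18.7, 5.0, 10.8]
grip_width: 0.0005
finger_force: 9.9
```

{"fn": "apply_moves", "kwargs": {
  "claw": [0,0,0,0,0,0,0,0,0],
  "xyz": [
    [-0.006,0,0],
    [-0.012,0,0],
    [0,0,-0.03],
    [0,0,-0.04],
    [0,0,-0.04],
    [-0.03,0.03,-0.04],
    [-0.03,0.03,0],
    [0,0.025,0],
    [0,0,0]
  ],
  "twist": [
    [0,0,0],
    [0,0,0],
    [0,0,0],
    [0,0,0],
    [0,0,0],
    [0,0,0],
    [0,0,0],
    [0,0,0],
    [0,0,0]
  ]
}}

```text
clock: 11.7
position: [0.4595, -0.0559, 0.1885]
tool_rot: [3.141, -0.002, -0.278]
force: [0.2, 0.8, 0.7]
grip_width: 0.0002
finger_force: 0.0
```

Run:
```python
from workcell import bot
import cv2
f=bot.grab_frame("wrist"); cv2.imwrite("pics/wrist3.png",f["img"][:,:,::-1])
```

```text
(no output)
```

View pics/wrist3.png

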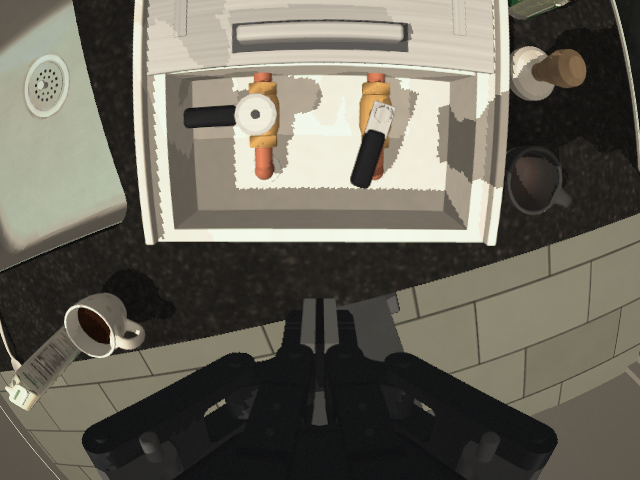

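The tagged lever now points left, square across its pipe (hub (255,115), tip (185,118)). The plain lever, the cover and the objects visible around the box are as they should be.

```bash
python3 -c "
from workcell import bot
print(bot.job_done())"
```

```text
the job is handed in; nothing more can be done
None
```

I pushed the cover back to its rear stop and turned the tagged valve's lever clockwise to its shut stop, leaving the plain valve untouched; the job was handed in at about 12 s, with no verdict returned.

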